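# Fold the vanity mirror down and push the drawer shut

### The job

Someone has left the vanity drawer of the black hall shelf pulled out with its little mirror standing up. With your fingertips, fold the mirror down flat into the drawer without slamming it, then push the drawer fully home under the shelf; use no undue force. Do not pick anything up, and leave the key, bracelet, compass and the other things lying about where they are.

Things in the scene. Friction and masses are not known exactly. Their poses are not given: they have to be found in the camera images.
- shelf: Glossy black lacquered shelf on a steel rack, fixed. Origin on the bench below the middle of the drawer, in line with the shelf's front edge; x to the back, y left, z up. Board 200 deep (x 0 to 200), 570 wide (y -435 to +135), 160 to 176 above the bench. Drawer case below it from y -118 to +118. Steel uprights and rail behind reach 211 high.
- tin_sign: Tin sign, 148 wide x 105 high, hanging right of the drawer in front of the shelf's edge from two of a row of four spring clips, which stand 14 out from the edge, 179 to 416 right of the drawer's middle. A 54 x 86 transit card hangs from the next. Origin: middle of the sign's top edge, 155 above the bench. Fixed bystanders.
- shelf_edge (a point): Point on the top front edge of the shelf board, 176 above the bench, at the middle of the drawer's width. Axes as the shelf.
- drawer (a joint): How far the vanity drawer is pulled out, in m, toward the shelf's -x: 0 is fully home (front face flush with the shelf's front edge), 0.168 is its stop. Level runners with about 3.5 N of friction; it stays where it is left, no spring or catch.
- drawer_front (a point): Centre of the outer face of the drawer's flat black front panel, 122 above the bench; moves with the drawer. Panel 236 wide (y), 72 high (86 to 158 above the bench), 18 thick, no knob. Axes as the shelf. With the drawer home this point is straight below shelf_edge.
- mirror (a joint): Angle in rad of the flip-up mirror leaf in the drawer: 0 is folded down flat, 1.57 upright, 1.8 its stop leaning back. It folds forward and down, its free edge coming to the drawer's front panel. A friction hinge (about 0.16 N m) holds it at any angle. Raised more than about 0.1 rad it strikes the shelf board if the drawer is pushed in.
- mirror_hinge (a point): Middle of the mirror's hinge line (along y), 123 behind the outer face of the drawer's front panel, 138 above the bench. Leaf of dark wood, 100 from hinge line to free edge, 180 wide, 8 thick, about 0.18 kg; glass on the front face, in the plane of the hinge line. The point turns with the leaf: its -x points from hinge to free edge.
- mirror_edge (a point): Middle of the mirror's free edge, on its plain wooden back, 100 from the hinge line and 8 out from the glass plane; turns with the leaf as mirror_hinge does. Folded down, the wooden back is the top, 146 above the bench and 12 lower than the top of the drawer's front panel.
- car_key: Chrome car key lying on the bench below the tin sign, 81 long and 11 high. Origin under its middle, x along the blade. Bystander.
- bracelet: Ring of jade beads, 73 across and 11 high, lying on the bench. Origin: its centre on the bench. Bystander.
- compass: Round brass compass, 56 across and 14 high, lying on the bench in front of the drawer. Origin: centre of its underside. Bystander.
- glasses_case: Grey spectacle case, 162 x 64 x 46 high, on the bench to the left of the pulled-out drawer. Origin: centre of its underside, x along its length. Bystander.
- scent_bottle: Square amber glass scent bottle with a round cap, 34 x 34 and 84 high, standing on the shelf above the drawer, its near side 60 or more behind the front edge. Origin: centre of its underside. Bystander.
- lip_balm: Lip balm tube, 18 across and 66 high, standing on the shelf, its near side 60 or more behind the front edge. Origin: centre of its underside. Bystander.
- mint_tin: Flat metal tin, 60 x 95 x 20 high, lying on the bench, right of the space in front of the drawer. Origin: centre of its underside. Bystander.

How it is judged:
By the outcome, as a careful person would: the job done as asked, in the order asked, and still so for the second after the job is handed in, with the robot touching nothing.
It also fails if it takes over 48 s, if anything falls off the work surface, if the arm or the gripper's body presses on something with over 40 N, if the wrist force passes 120 N, or if a joint passes its speed limit or range.

### The arm

A 6-joint arm with a two-finger parallel gripper is mounted at the origin on the work surface. World frame = base frame: x ahead of the robot, y to its left, z up, the work surface at z = 0. Lengths are in m, angles in rad, forces in N, time in s.
With the tool pointing down it reaches from about 0.35 to 0.95 m from the base axis. Payload 17.4 kg.
Tool frame: the origin (TCP) lies midway between the tips of the shut fingers; the grasp point (between the pads) lies 19 mm behind it (ctrl.grip_depth is the distance from the TCP to the grasp point, in m); z points along the fingers, y is the line along which they close (so a half turn about z gives the same grasp; the last joint's range is limited). The gripper opens to 93 mm and grips with 3 to 60 N. Pads are 15 mm wide; open, the fingers measure 128 mm over their backs; the gripper's body (75 mm by 188 mm) begins 65 mm behind the grasp point.
Start: joints at [-1.139, 0.116, 1.442, -0, 1.584, -0.038], TCP at [0.306, -0.602, 0.219] pointing down, gripper open.
Joint ranges: [-2.83, 2.83], [-0.83, 2.19], [0.07, 2.5], [-1.14, 4.28], [0.01, 3], [-2.97, 2.97]. Speed limits (rad/s): [1.89, 1.89, 2.22, 3.14, 3.14, 3.14].

### API

Orientations are given as a 3x3 rotation matrix whose columns are the frame's x, y, z axes.
In Python, from station import ctrl gives the robot as it stands. The module is installed in compiled form; this text tells all that it offers.
- The arm moves only by the tool step_arm, never from a script. Its argument "motion" is a list of rows, each a list of 3 entries, a list of its own where there are three numbers: the opening, from -1 (shut) to 1 (fully open), so that 0 is half open, then the shift along the tool's x, y, z in cm, then the turn, a rotation vector about the tool's x, y, z in degrees. In form: [[hand, [dx, dy, dz], [ax, ay, az]], ...]. A call has 1 to 10 rows; each row is the pose to reach, as a shift and turn from the pose commanded when the call began, along the tool's axes at that moment; what a row does not reach only later rows make up. A row lasts 1/10 s, in which the tool goes at most 50 mm and 8.59 degrees, less where a joint would pass 70% of its speed; a pose out of reach is approached as far as the arm can. A call with a gripper value outside its range is refused whole. The fingers move at their own pace and stop on an object; "squeeze" is the grip in N (left out, the last holds). Time passes only in rows, so rows that repeat a pose let the fingers close. It gives the time, the measured TCP pose, the force, the opening and the grip force at its end, in the units of the state.
- ctrl.sense(): the state, without advancing time (a new reading comes with each control period).
- ctrl.camera(name): name is "side" or "top"; returns (picture, depth): 480x640x3 uint8, red, green, blue; 480x640 float32, m along the optical axis (not along the pixel's ray), 0 where there is no reading.
- ctrl.camera_params(name): a dict with "fx", "fy", "cx", "cy" (pixels), "camera_from_world" (4x4, takes a point from world to camera coordinates). Camera axes: x right, y down, z forward; pixel columns grow to the right and rows downward; lengths in m; the calibration is good to about 2 mm. A picture is of the moment at which its call begins. camera_params takes no time and is no camera call.
- ctrl.hand_in(): hands the job in; it is judged then, once.
The state is a dict: "time_s": time; "qpos": joint angles; "joint_vel": joint speeds; "joint_torque": joint torques, N m; "tcp_pos": TCP position; "orientation": TCP orientation; "contact_force": force on the tool from outside, world axes, zero at the start; "moment": the same for the moment, N m; "width": finger opening in m; "gripper_force": force on a finger pad.
Only numpy, scipy, OpenCV 4.12 (cv2) and the standard library are available. Lean on these libraries where they do the work, as an engineer would, in place of code of your own. Each camera call takes 0.05 s, during which the arm holds its last target. There are 200 camera calls.

## Working session

There is one attempt and no reset: what is moved stays moved. The work goes in short steps, Python scripts to look and compute and a tool call to move; the robot and the scene stay as the last step left them, time stands still between calls to the robot, and variables do not carry over. Pictures are saved under pics/ and viewed, at most 10 in all, crops included, and the job is handed in when it is done.

Besides the shell and the picture viewer there is one more tool, called after "Emit:" as name(argument=value, ...) on one line, values as JSON. step_arm: Moves the arm, as the interface text tells. Its arguments: {"type":"object","properties":{"motion":{"type":"array"},"squeeze":{"type":"number"}},"required":["motion"]}

```bash
mkdir -p pics; cat > h.py <<'E'
import numpy as np, cv2
from station import ctrl
def cam(n):
    p,d=ctrl.camera(n); K=ctrl.camera_params(n); return p,d,K
def pts(d,K):
    v,u=np.mgrid[0:480,0:640]
    c=np.stack([(u-K['cx'])/K['fx']*d,(v-K['cy'])/K['fy']*d,d,np.ones_like(d)],-1)
    w=c@np.linalg.inv(np.array(K['camera_from_world'])).T
    w[d==0]=np.nan
    return w[...,:3]
E
python3 - <<'E'
from h import *
for n in('side','top'):
    p,d,K=cam(n); cv2.imwrite(f'pics/{n}0.png',p[...,::-1]); np.savez(f'{n}0.npz',p=p,w=pts(d,K))
    print(n,np.round(np.linalg.inv(np.array(K['camera_from_world'])),2).tolist(),K['fx'])
s=ctrl.sense(); print(s['time_s'],s['width'],np.round(s['orientation'],2).tolist())
E
```

```text
side [[1.0, -0.02, 0.04, 0.53], [-0.04, -0.71, 0.7, -0.94], [0.01, -0.7, -0.71, 1.11], [0.0, 0.0, 0.0, 1.0]] 557.3500313984465
top [[0.01, -1.0, 0.09, 0.46], [-1.0, -0.01, -0.02, 0.01], [0.02, -0.09, -1.0, 1.15], [0.0, 0.0, 0.0, 1.0]] 491.361139036187
0.1 0.09320832228614977 [[0.89, 0.45, -0.0], [0.45, -0.89, 0.0], [0.0, -0.0, -1.0]]
```

View pics/side0.png

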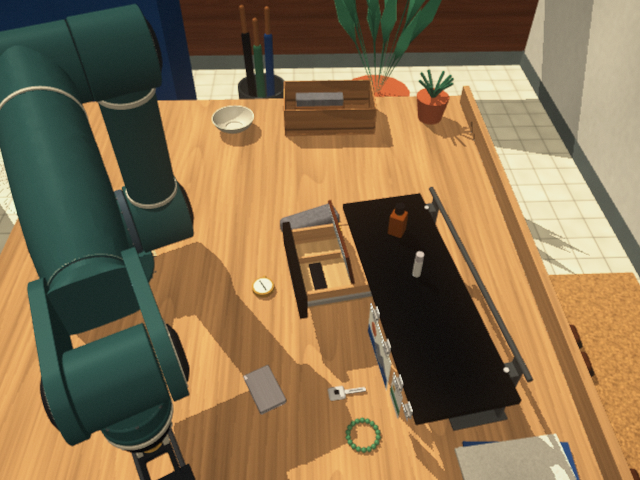

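View pics/top0.png

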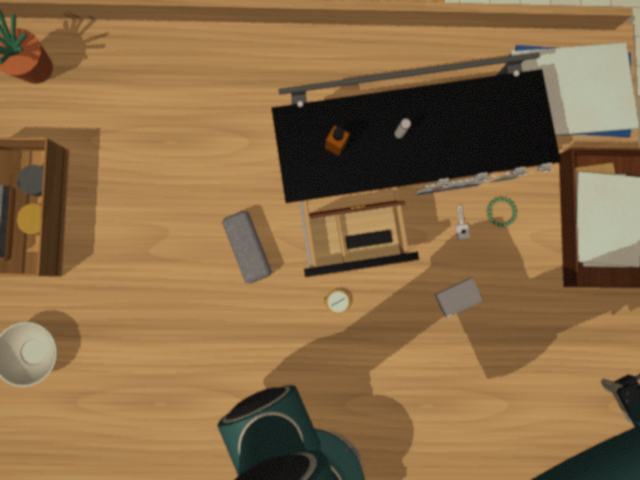

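The side view shows the drawer panel from about (286,225) to (305,315), with the mirror edge-on at about (331,205)–(352,265). In the top view the panel runs from (305,271) to (418,257), the mirror's edge from (310,213) to (396,204), the shelf's front edge from (287,201) to about (420,185), and the compass is at (338,301).

```bash
python3 - <<'E'
from h import *
z=np.load('top0.npz');p=z['p'].astype(int);w=z['w']
V,U=np.mgrid[0:480,0:640]
X,Y,Z=w[...,0],w[...,1],w[...,2]
dark=p.max(-1)<60
def line(m,name):
    q=w[m]; pr=cv2.minAreaRect(q[:,:2].astype(np.float32)*1000); print(name,m.sum(),'z',np.round(np.nanpercentile(q[:,2],[5,50,95]),3),np.round(cv2.boxPoints(pr)).tolist(),pr[2]); return q
roi=(U>265)&(U<570)&(V>60)&(V<210)
line(roi&dark&(abs(Z-.176)<.008),'board')
r2=(U>295)&(U<425)&(V>245)&(V<282)
line(r2&(abs(Z-.158)<.012)&dark,'panel')
r3=(U>300)&(U<405)&(V>196)&(V<225)
q=line(r3&(Z>.19),'mirror')
# refine
print('mirror z by x', [(round(x,3)) for x in np.nanpercentile(q[:,0],[0,25,50,75,100])], np.nanmax(q[:,2]))
for v in range(196,225,2): print(v,[(int(u),np.round(w[v,u]*1000).tolist(),p[v,u].tolist()) for u in (350,)])
z=np.load('side0.npz');w=z['w']; p=z['p']
for (u,v) in [(331,205),(335,218),(340,235),(345,248),(290,240),(300,300),(350,230),(375,280)]: print(u,v,np.round(w[v,u]*1000),p[v,u])
E
```

```text
board 25160 z [0.174 0.176 0.179] [[621.0, 45.0], [715.0, -516.0], [928.0, -480.0], [833.0, 81.0]] 9.574033737182617
panel 776 z [0.155 0.158 0.161] [[477.0, 4.0], [514.0, -223.0], [529.0, -220.0], [491.0, 7.0]] 9.45215892791748
mirror 532 z [0.205 0.237 0.24 ] [[582.0, -4.0], [612.0, -181.0], [628.0, -178.0], [599.0, -1.0]] 9.359759330749512
mirror z by x [np.float64(0.584), np.float64(0.594), np.float64(0.602), np.float64(0.609), np.float64(0.626)] 0.24180260373441032
196 [(350, [643.0, -86.0, 147.0], [140, 104, 63])]
198 [(350, [640.0, -86.0, 142.0], [140, 103, 64])]
200 [(350, [635.0, -86.0, 144.0], [138, 102, 63])]
202 [(350, [631.0, -86.0, 145.0], [137, 102, 63])]
204 [(350, [626.0, -86.0, 147.0], [136, 102, 63])]
206 [(350, [623.0, -86.0, 144.0], [118, 85, 50])]
208 [(350, [605.0, -78.0, 230.0], [93, 62, 27])]
210 [(350, [600.0, -77.0, 237.0], [97, 56, 31])]
212 [(350, [596.0, -77.0, 239.0], [125, 93, 66])]
214 [(350, [611.0, -90.0, 104.0], [170, 137, 91])]
216 [(350, [608.0, -90.0, 101.0], [178, 143, 92])]
218 [(350, [604.0, -91.0, 98.0], [181, 147, 96])]
220 [(350, [599.0, -90.0, 102.0], [185, 150, 97])]
222 [(350, [595.0, -91.0, 100.0], [187, 152, 99])]
224 [(350, [590.0, -90.0, 106.0], [184, 150, 97])]
331 205 [590. -19. 236.] [111  58  32]
335 218 [596. -61. 235.] [117  61  34]
340 235 [ 604. -118.  240.] [111  58  33]
345 248 [ 613. -153.  236.] [114  60  35]
290 240 [493. -53. 159.] [39 26 17]
300 300 [ 514. -224.  153.] [35 24 15]
350 230 [635. -30. 163.] [98 68 41]
375 280 [ 677. -193.  176.] [23 18 15]
```

Emit:
step_arm(motion=[[-1,[0,0,-4],[0,0,6]],[-1,[0,0,-8],[0,0,12]],[-1,[0,0,-12],[0,0,17]],[-1,[0,0,-12],[0,0,17]],[-1,[0,0,-12],[0,0,17]]], squeeze=10)

```text
time_s: 0.6
tcp_pos: [0.3056, -0.602, 0.3389]
orientation: [[0.985, 0.173, 0.0], [0.173, -0.985, -0.001], [0.0, 0.001, -1.0]]
contact_force: [-0.7, -0.2, -0.0]
width: 0.0576
gripper_force: 0.0
```

Emit:
step_arm(motion=[[-1,[3,-3,0],[0,0,0]],[-1,[6,-6.5,0],[0,0,0]],[-1,[9,-10,0],[0,0,0]],[-1,[12,-13,0],[0,0,0]],[-1,[15,-16.3,0],[0,0,0]],[-1,[18,-19.5,0],[0,0,0]],[-1,[21,-22.8,0],[0,0,0]],[-1,[24,-26,0],[0,0,0]],[-1,[27,-29.3,0],[0,0,0]],[-1,[30,-32.5,0],[0,0,0]]])

```text
time_s: 1.6
tcp_pos: [0.5455, -0.2282, 0.3366]
orientation: [[0.985, 0.173, -0.002], [0.173, -0.985, 0.001], [-0.002, -0.001, -1.0]]
contact_force: [-0.2, -1.0, -1.1]
width: 0.0001
gripper_force: 0.0
```

Emit:
step_arm(motion=[[-1,[3,-3.2,0],[0,0,0]],[-1,[6,-6.4,0],[0,0,0]],[-1,[9,-9.5,0],[0,0,0]],[-1,[11.7,-12.6,0],[0,0,0]],[-1,[11.7,-12.6,0],[0,0,0]],[-1,[11.7,-12.6,0],[0,0,0]],[-1,[11.7,-12.6,3],[0,0,0]],[-1,[11.7,-12.6,5],[0,0,0]],[-1,[11.7,-12.6,5],[0,0,0]]])

```text
time_s: 2.5
tcp_pos: [0.6373, -0.0868, 0.2849]
orientation: [[0.985, 0.171, -0.005], [0.171, -0.985, 0.001], [-0.005, -0.002, -1.0]]
contact_force: [-0.1, 0.3, -0.4]
width: 0.0004
gripper_force: 0.0
```

```bash
python3 - <<'E'
from h import *
o=[]
for n in('side','top'):
    p,d,K=cam(n); np.savez(f'{n}1.npz',p=p,w=pts(d,K)); o.append(p[150:350,240:480] if n=='side' else p[100:300,250:490])
cv2.imwrite('pics/c1.png',cv2.resize(np.hstack(o)[...,::-1],None,fx=1.66,fy=1.66))
s=ctrl.sense(); print(s['time_s'],s['width'],s['tcp_pos'],s['contact_force'])
E
```

```text
2.6 0.0006774293523719187 [ 0.63819778 -0.08666443  0.28886133] [0.13119115 0.35711244 0.94021212]
```

View pics/c1.png

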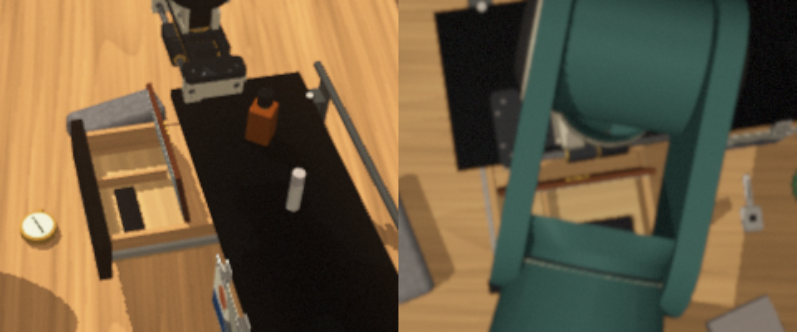

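The side half shows the closed fingertips at crop (213,92), behind and above the mirror, which is at (152,88)–(185,215). Nothing has been touched. The top view is mostly hidden by the arm.

```bash
python3 - <<'E'
from h import *
w=np.load('side1.npz')['w'].reshape(-1,3); t=ctrl.sense()['tcp_pos']
q=w-t; a=q[:,0]*.986+q[:,1]*.168; b=-q[:,0]*.168+q[:,1]*.986
for z0,z1 in [(-.005,.01),(.01,.025),(.025,.04),(.04,.06),(.06,.08)]:
    m=(abs(a)<.08)&(abs(b)<.08)&(q[:,2]>z0)&(q[:,2]<z1)
    print(z0,m.sum(),np.round(np.percentile(a[m],[2,50,98]),3),np.round(np.percentile(b[m],[2,98]),3))
P=np.array([.4955,-.1095]); print('TCP s',(t[:2]-P)@[.986,.165],'lat',(t[:2]-P)@[-.165,.986])
w=np.load('side1.npz')['w'].reshape(-1,3);p=np.load('side1.npz')['p'].reshape(-1,3).astype(int)
s=(w[:,:2]-P)@[.986,.165]; l=(w[:,:2]-P)@[-.165,.986]
m=(s>.09)&(s<.135)&(abs(l)<.08)&(w[:,2]>.18)&(w[:,2]<.25)
for k in np.arange(.18,.25,.01):
    mm=m&(w[:,2]>=k)&(w[:,2]<k+.01)
    if mm.sum()>3: print(round(k,2),mm.sum(),np.round(np.percentile(s[mm],[5,50,95]),3))
m=(abs(s)<.03)&(abs(l)<.1)&(abs(w[:,2]-.158)<.004); print('panel',np.round(np.percentile(s[m],[2,10,90,98]),4))
E
```

```text
-0.005 14 [-0.011 -0.003  0.007] [-0.016  0.01 ]
0.01 7 [-0.011 -0.01  -0.003] [-0.018  0.015]Traceback (most recent call last):
  File "<stdin>", line 6, in <module>
    return _quantile_unchecked(
        a, q, axis, out, overwrite_input, method, keepdims, weights)
    return _ureduce(a,
                    func=_quantile_ureduce_func,
    ...<5 lines>...
                    overwrite_input=overwrite_input,
                    method=method)
    r = func(a, **kwargs)
    result = _quantile(arr,
                       quantiles=q,
    ...<2 lines>...
                       out=out,
                       weights=wgt)
    slices_having_nans = np.isnan(arr[-1, ...])
                                  ~~~^^^^^^^^^
IndexError: index -1 is out of bounds for axis 0 with size 0
```

Emit:
step_arm(motion=[[-1,[0,0,3],[0,0,0]],[-1,[0,0,6],[0,0,0]],[-1,[0,0,6.3],[0,0,0]],[-1,[-0.5,0,6.3],[0,0,0]],[-1,[-1.0,0,6.3],[0,0,0]],[-1,[-1.4,0,6.3],[0,0,0]],[-1,[-1.7,0,6.3],[0,0,0]],[-1,[-1.7,0,6.3],[0,0,0]]])

```text
time_s: 3.4
tcp_pos: [0.6217, -0.0888, 0.2265]
orientation: [[0.985, 0.172, 0.001], [0.172, -0.985, -0.0], [0.001, 0.0, -1.0]]
contact_force: [-0.5, 0.1, 0.1]
width: 0.0006
gripper_force: 0.0
```

Emit:
step_arm(motion=[[-1,[-0.3,0,0.35],[0,0,0]],[-1,[-0.6,0,0.4],[0,0,0]],[-1,[-1.0,0,0.45],[0,0,0]],[-1,[-1.35,0,0.52],[0,0,0]],[-1,[-1.7,0,0.58],[0,0,0]],[-1,[-2.0,0,0.65],[0,0,0]],[-1,[-2.35,0,0.77],[0,0,0]],[-1,[-2.65,0,0.88],[0,0,0]],[-1,[-3.0,0,1.0],[0,0,0]],[-1,[-3.3,0,1.15],[0,0,0]]])

```text
time_s: 4.4
tcp_pos: [0.5891, -0.0944, 0.2141]
orientation: [[0.985, 0.172, 0.0], [0.172, -0.985, 0.0], [0.0, -0.0, -1.0]]
contact_force: [1.1, 0.9, 1.5]
width: 0.0002
gripper_force: 0.7
```

Emit:
step_arm(motion=[[-1,[-0.3,0,0.1],[0,0,0]],[-1,[-0.65,0,0.3],[0,0,0]],[-1,[-1.0,0,0.5],[0,0,0]],[-1,[-1.35,0,0.75],[0,0,0]],[-1,[-1.7,0,1.0],[0,0,0]],[-1,[-2.05,0,1.3],[0,0,0]],[-1,[-2.35,0,1.6],[0,0,0]],[-1,[-2.65,0,1.9],[0,0,0]],[-1,[-2.95,0,2.2],[0,0,0]],[-1,[-3.2,0,2.5],[0,0,0]]])

```text
time_s: 5.4
tcp_pos: [0.5577, -0.1, 0.1889]
orientation: [[0.985, 0.172, 0.0], [0.172, -0.985, -0.0], [0.0, 0.0, -1.0]]
contact_force: [1.4, 1.3, 0.5]
width: 0.0003
gripper_force: 0.5
```

Emit:
step_arm(motion=[[-1,[-0.25,0,0.35],[0,0,0]],[-1,[-0.5,0,0.7],[0,0,0]],[-1,[-0.7,0,1.05],[0,0,0]],[-1,[-0.85,0,1.4],[0,0,0]],[-1,[-1.0,0,1.75],[0,0,0]],[-1,[-1.15,0,2.1],[0,0,0]],[-1,[-1.27,0,2.4],[0,0,0]],[-1,[-1.37,0,2.7],[0,0,0]],[-1,[-1.47,0,3.0],[0,0,0]],[-1,[-1.52,0,3.2],[0,0,0]]])

```text
time_s: 6.4
tcp_pos: [0.5428, -0.1025, 0.1568]
orientation: [[0.985, 0.172, -0.0], [0.172, -0.985, 0.0], [-0.0, -0.0, -1.0]]
contact_force: [-0.0, 0.3, -0.3]
width: 0.0006
gripper_force: 0.3
```

Emit:
step_arm(motion=[[-1,[-0.05,0,0.2],[0,0,0]],[-1,[-0.08,0,0.4],[0,0,0]],[-1,[-0.1,0,0.55],[0,0,0]],[-1,[-0.1,0,0.7],[0,0,0]],[-1,[-0.1,0,0.85],[0,0,0]]])

```text
time_s: 6.9
tcp_pos: [0.5419, -0.1027, 0.1486]
orientation: [[0.985, 0.172, -0.0], [0.172, -0.985, -0.0], [-0.0, 0.0, -1.0]]
contact_force: [-0.3, -0.2, 0.8]
width: 0.0005
gripper_force: 0.4
```

```bash
python3 - <<'E'
from h import *
p,d,K=cam('side'); w=pts(d,K); np.savez('side2.npz',p=p,w=w)
cv2.imwrite('pics/c2.png',cv2.resize(p[150:350,240:440][...,::-1],None,fx=3,fy=3))
s=ctrl.sense(); print(s['time_s'],s['tcp_pos'],s['contact_force'])
E
```

```text
6.95 [ 0.54185151 -0.10272983  0.14829026] [-0.26096421  0.01866461 -0.514199  ]
```

View pics/c2.png

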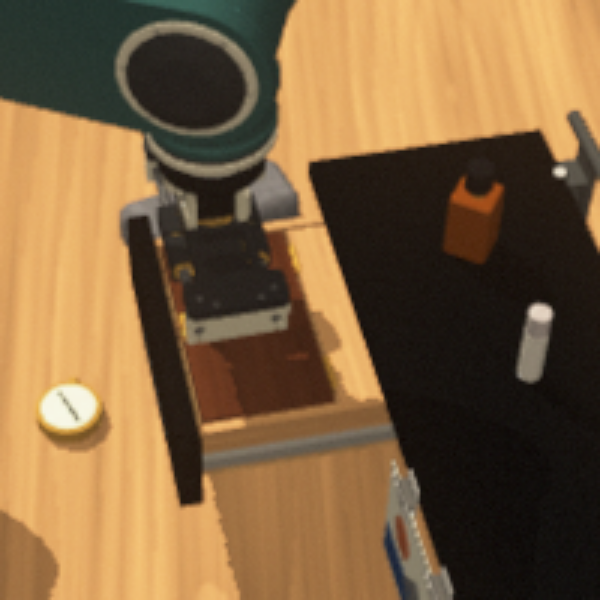

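The mirror lies nearly flat in the drawer, with its brown back at about (200–330, 240–420) and the fingertips resting on it. The bystanders look undisturbed. I'll press the last millimetres while watching the force.

Emit:
step_arm(motion=[[-1,[0,0,0.1],[0,0,0]],[-1,[0,0,0.2],[0,0,0]],[-1,[0,0,0.2],[0,0,0]]])

```text
time_s: 7.25
tcp_pos: [0.5419, -0.1027, 0.1465]
orientation: [[0.985, 0.172, -0.0], [0.172, -0.985, 0.0], [-0.0, -0.0, -1.0]]
contact_force: [0.2, -0.0, 0.5]
width: 0.0009
gripper_force: 0.0
```

```bash
cat > leaf.py <<'E'
from h import *
p,d,K=cam('side'); w=pts(d,K); p=p.astype(int)
P=np.array([.4955,-.1095]); s=(w[...,:2]-P)@[.985,.170]; l=(w[...,:2]-P)@[-.170,.985]
m=(s>.03)&(s<.118)&(l>-.085)&(l<-.03)&(p[...,0]>p[...,2]+25)&(w[...,2]>.13)&(w[...,2]<.2)
A=np.c_[s[m],np.ones(m.sum())]; c=np.linalg.lstsq(A,w[...,2][m],rcond=None)[0]
print(m.sum(),'slope',c[0],'z at s=.03,.12',c[1]+.03*c[0],c[1]+.12*c[0])
m=(abs(s)<.04)&(abs(l)<.1)&(abs(w[...,2]-.158)<.005)&(p.max(-1)<70); print('panel top s',np.round(np.percentile(s[m],[3,50,97]),4),m.sum())
t=ctrl.sense(); print(t['time_s'],t['tcp_pos'],t['contact_force'])
E
python3 leaf.py
```

```text
751 slope -0.002857067003605525 z at s=.03,.12 0.1456312721432713 0.14537413611294678
panel top s [-0.0021  0.0056  0.0134] 480
7.3 [ 0.54194081 -0.10269848  0.1465687 ] [0.96566221 0.15799036 0.64927166]
```

Emit:
step_arm(motion=[[-1,[0,0,0.05],[0,0,0]],[-1,[0,0,0.1],[0,0,0]],[-1,[0,0,0.1],[0,0,0]]])

```text
time_s: 7.6
tcp_pos: [0.542, -0.1027, 0.1462]
orientation: [[0.985, 0.172, 0.0], [0.172, -0.985, -0.0], [0.0, 0.0, -1.0]]
contact_force: [-2.5, 0.8, 6.0]
width: 0.0003
gripper_force: 2.7
```

Emit:
step_arm(motion=[[-1,[0,0,-1],[0,0,0]],[-1,[0,0,-3],[0,0,0]],[-1,[0,0,-5],[0,0,0]],[-1,[-2.5,0,-5],[0,0,0]],[-1,[-5,0,-5],[0,0,0]],[-1,[-7.6,0,-5],[0,0,0]],[-1,[-7.6,0,-5],[0,0,0]],[-1,[-7.6,0,-2],[0,0,0]],[-1,[-7.6,0,1],[0,0,0]],[-1,[-7.6,0,2.6],[0,0,0]]])

```text
time_s: 8.6
tcp_pos: [0.4668, -0.1156, 0.1178]
orientation: [[0.985, 0.172, -0.002], [0.172, -0.985, 0.001], [-0.002, -0.001, -1.0]]
contact_force: [-1.3, 0.5, -0.3]
width: 0.0004
gripper_force: 0.0
```

```bash
python3 leaf.py
```

```text
753 slope 0.004999506497959661 z at s=.03,.12 0.14527540129588185 0.14572535688069824
panel top s [-0.0026  0.0055  0.0135] 149
8.65 [ 0.46623376 -0.11538163  0.11598233] [-0.51887462  0.90014365 -2.92584249]
```

Emit:
step_arm(motion=[[-1,[0.5,0,0],[0,0,0]],[-1,[1.0,0,0],[0,0,0]],[-1,[1.4,0,0],[0,0,0]],[-1,[1.6,0,0],[0,0,0]],[-1,[1.8,0,0],[0,0,0]],[-1,[2.0,0,0],[0,0,0]],[-1,[2.2,0,0],[0,0,0]],[-1,[2.5,0,0],[0,0,0]],[-1,[2.9,0,0],[0,0,0]],[-1,[3.4,0,0],[0,0,0]]])

```text
time_s: 9.65
tcp_pos: [0.5008, -0.11, 0.1197]
orientation: [[0.985, 0.172, 0.0], [0.172, -0.985, -0.0], [-0.0, 0.0, -1.0]]
contact_force: [-3.5, -1.6, 2.7]
width: 0.0007
gripper_force: 1.9
```

Emit:
step_arm(motion=[[-1,[0.5,0,0],[0,0,0]],[-1,[1.0,0,0],[0,0,0]],[-1,[1.5,0,0],[0,0,0]],[-1,[2.0,0,0],[0,0,0]],[-1,[2.5,0,0],[0,0,0]],[-1,[3.0,0,0],[0,0,0]],[-1,[3.5,0,0],[0,0,0]],[-1,[4.0,0,0],[0,0,0]],[-1,[4.5,0,0],[0,0,0]],[-1,[5.0,0,0],[0,0,0]]])

```text
time_s: 10.65
tcp_pos: [0.5501, -0.1013, 0.1195]
orientation: [[0.985, 0.172, -0.0], [0.172, -0.985, 0.0], [-0.0, -0.0, -1.0]]
contact_force: [-2.7, -4.3, 0.9]
width: 0.0005
gripper_force: 1.9
```

Emit:
step_arm(motion=[[-1,[0.5,0,0],[0,0,0]],[-1,[1.0,0,0],[0,0,0]],[-1,[1.5,0,0],[0,0,0]],[-1,[2.0,0,0],[0,0,0]],[-1,[2.5,0,0],[0,0,0]],[-1,[3.0,0,0],[0,0,0]],[-1,[3.5,0,0],[0,0,0]],[-1,[4.0,0,0],[0,0,0]],[-1,[4.5,0,0],[0,0,0]],[-1,[5.0,0,0],[0,0,0]]])

```text
time_s: 11.65
tcp_pos: [0.5995, -0.0926, 0.1196]
orientation: [[0.985, 0.172, -0.0], [0.172, -0.985, 0.0], [-0.0, -0.0, -1.0]]
contact_force: [-3.8, -3.0, -2.0]
width: 0.0004
gripper_force: 1.9
```

Emit:
step_arm(motion=[[-1,[0.4,0,0],[0,0,0]],[-1,[0.8,0,0],[0,0,0]],[-1,[1.2,0,0],[0,0,0]],[-1,[1.6,0,0],[0,0,0]],[-1,[1.9,0,0],[0,0,0]],[-1,[2.2,0,0],[0,0,0]],[-1,[2.4,0,0],[0,0,0]],[-1,[2.6,0,0],[0,0,0]]])

```text
time_s: 12.45
tcp_pos: [0.6248, -0.0882, 0.1197]
orientation: [[0.985, 0.172, 0.0], [0.172, -0.985, -0.0], [0.0, 0.0, -1.0]]
contact_force: [-3.2, -3.2, -0.8]
width: 0.0006
gripper_force: 1.8
```

```bash
cat > flush.py <<'E'
from h import *
import sys
p,d,K=cam('side'); w=pts(d,K); cv2.imwrite(f'pics/{sys.argv[1]}.png',cv2.resize(p[150:420,240:520][...,::-1],None,fx=2.1,fy=2.1)); p=p.astype(int)
O=np.array([.6433,-.0881]); s=(w[...,:2]-O)@[.986,.165]; l=(w[...,:2]-O)@[-.165,.986]
dk=p.max(-1)<70
for l0 in(-.11,-.09,-.07,.07,.09):
    b=dk&(abs(l-l0)<.01)
    e=b&(abs(w[...,2]-.176)<.004)&(abs(s)<.1); f=b&(abs(w[...,2]-.158)<.005)&(s<.01)&(s>-.17)
    print(l0,'edge',np.round(np.percentile(s[e],2),4) if e.any() else None,'panel',np.round(np.percentile(s[f],[5,95]),4) if f.sum()>4 else None)
t=ctrl.sense(); print(t['time_s'],t['tcp_pos'],t['contact_force'],'TCP s',(t['tcp_pos'][:2]-O)@[.986,.165])
E
python3 flush.py c3
```

```text
-0.11 edge 0.0029 panel [-0.0096  0.0021]
-0.09 edge 0.0039 panel [-0.0091  0.0021]
-0.07 edge 0.0033 panel [-0.0093  0.0021]
0.07 edge 0.0343 panel None
0.09 edge 0.0399 panel None
12.5 [ 0.62504367 -0.08811295  0.11969459] [-1.32412591 -2.33330557 -0.26161046] TCP s -0.018002876648736187
```

View pics/c3.png

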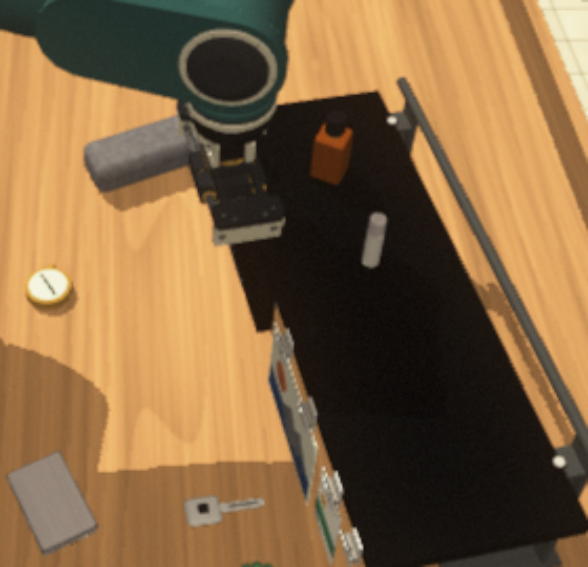

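The panel still stands about 10–12 mm proud: its front corner is at crop (262,328), ahead of the shelf edge. The mirror cleared the board, and the bystanders are unmoved. I'll close the rest slowly.

Emit:
step_arm(motion=[[-1,[0.15,0,0],[0,0,0]],[-1,[0.3,0,0],[0,0,0]],[-1,[0.45,0,0],[0,0,0]],[-1,[0.6,0,0],[0,0,0]],[-1,[0.7,0,0],[0,0,0]],[-1,[0.8,0,0],[0,0,0]],[-1,[0.8,0,0],[0,0,0]]])

```text
time_s: 13.2
tcp_pos: [0.6328, -0.0868, 0.1197]
orientation: [[0.985, 0.172, 0.0], [0.172, -0.985, 0.0], [0.0, -0.0, -1.0]]
contact_force: [-1.4, -1.4, -0.1]
width: 0.0003
gripper_force: 0.8
```

Emit:
step_arm(motion=[[-1,[0.05,0,0],[0,0,0]],[-1,[0.1,0,0],[0,0,0]],[-1,[0.1,0,0],[0,0,0]]])

```text
time_s: 13.5
tcp_pos: [0.6336, -0.0866, 0.1197]
orientation: [[0.985, 0.172, 0.0], [0.172, -0.985, 0.0], [0.0, -0.0, -1.0]]
contact_force: [-2.6, -2.1, 0.4]
width: 0.0003
gripper_force: 1.4
```

Emit:
step_arm(motion=[[-1,[0.05,0,0],[0,0,0]],[-1,[0.1,0,0],[0,0,0]],[-1,[0.1,0,0],[0,0,0]]])

```text
time_s: 13.8
tcp_pos: [0.6346, -0.0865, 0.1197]
orientation: [[0.985, 0.172, 0.0], [0.172, -0.985, 0.0], [0.0, -0.0, -1.0]]
contact_force: [-1.5, -1.8, 0.1]
width: -0.0
gripper_force: 1.4
```

Emit:
step_arm(motion=[[-1,[0.05,0,0],[0,0,0]],[-1,[0.1,0,0],[0,0,0]],[-1,[0.1,0,0],[0,0,0]]])

```text
time_s: 14.1
tcp_pos: [0.6356, -0.0864, 0.1197]
orientation: [[0.985, 0.172, 0.0], [0.172, -0.985, 0.0], [0.0, 0.0, -1.0]]
contact_force: [-2.7, -1.8, 0.4]
width: 0.0004
gripper_force: 1.4
```

Emit:
step_arm(motion=[[-1,[0.05,0,0],[0,0,0]],[-1,[0.1,0,0],[0,0,0]],[-1,[0.1,0,0],[0,0,0]]])

```text
time_s: 14.4
tcp_pos: [0.6358, -0.0863, 0.1197]
orientation: [[0.985, 0.172, -0.002], [0.172, -0.985, -0.0], [-0.002, -0.0, -1.0]]
contact_force: [-12.5, -2.6, 4.6]
width: 0.0002
gripper_force: 6.3
```

```bash
python3 flush.py c4
```

```text
-0.11 edge 0.0031 panel [0.0015 0.0026]
-0.09 edge 0.0029 panel [0.0009 0.0029]
-0.07 edge 0.0032 panel [0.0015 0.0031]
0.07 edge 0.0467 panel None
0.09 edge 0.0527 panel None
14.45 [ 0.63577913 -0.08628386  0.11968226] [-12.51255568  -1.82255975   3.92151596] TCP s -0.007115912190965712
```

The force has risen to 12.5 N and the panel is flush with the edge, so the drawer is at its stop. I'll back off.

Emit:
step_arm(motion=[[-1,[-0.5,0,0],[0,0,0]],[-1,[-2,0,0],[0,0,0]],[-1,[-5,0,0],[0,0,0]],[-1,[-8,0,-2],[0,0,0]],[-1,[-11,0,-6],[0,0,0]],[-1,[-13,0,-10],[0,0,0]],[-1,[-13,0,-12],[0,0,0]],[-1,[-13,0,-12],[0,0,0]],[-1,[-13,0,-12],[0,0,0]]])

```text
time_s: 15.35
tcp_pos: [0.5086, -0.1085, 0.2394]
orientation: [[0.985, 0.172, 0.001], [0.172, -0.985, 0.0], [0.001, 0.0, -1.0]]
contact_force: [-0.1, 0.0, -0.3]
width: 0.0005
gripper_force: 0.0
```

```bash
python3 flush.py c5
```

```text
-0.11 edge 0.0028 panel [0.0012 0.0031]
-0.09 edge 0.0032 panel [0.001  0.0032]
-0.07 edge 0.0025 panel [0.0012 0.0031]
0.07 edge 0.0026 panel [0.0017 0.0027]
0.09 edge 0.0038 panel [0.0016 0.0027]
15.4 [ 0.50839795 -0.10839617  0.23852956] [ 1.19854646  0.25888974 -0.16300104] TCP s -0.1363622930017062
```

View pics/c5.png

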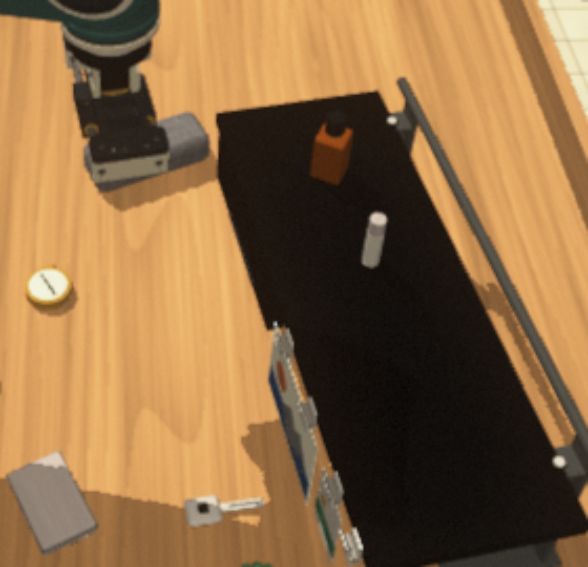

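The drawer is flush along the shelf edge, from crop (220,150) to (270,325). The bystanders are where they were and the arm is clear.

```bash
python3 -c "from station import ctrl; print(ctrl.hand_in())"
```

```text
the job is handed in; nothing more can be done
None
```

I folded the mirror flat, pushed the drawer fully home (about 12.5 N at its stop), left everything else where it was, and handed the job in at about 15 s; the hand-in returned no verdict.

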